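Catch the thread of the orange canister cap and close it

TASK

The cap with the orange wing has been set loosely on its filter canister and its thread has not caught. Take it by the wing, turn it back anticlockwise (seen from above) until its thread start clicks, then turn it clockwise until it is closed against its stop, and let go. Leave the cap with the grey wing closed as it is and do not disturb the screwdriver.

Things in the scene. Friction and masses are not known exactly. Their poses are not given: they have to be found in the camera images.
- orange_cap_grip (a point): Grip point in the orange wing, on the cap's vertical axis, 96 mm above the bench. Wing: upright bar 56 mm long (this point's x, turns with the cap), 12 thick (y), top 14 mm above this point, foot 26 below on a black disc 60 mm wide, 10 thick, on a fixed aluminium canister 94 mm wide, 60 high. White stripe on the wing's +x end. On the rim: red dot, green marks, block with yellow pin (top 70 mm up).
- orange_cap (a joint): Turn of the orange cap, rad, growing clockwise from above. 0: thread start (stripe at red dot); 1.15: closed, hard stop (stripe at green marks). Starts at 0.45 to 0.75. Going back, a tooth meets the sprung pin at 0.35 and it snaps back (click) between 0.2 and 0.05; hard stop at -0.20. Forward, the pin is passed again. Needs 0.07 N m, 0.13 at the pin. Stays where left, at one height.
- grey_cap (a joint): Turn of the other cap, alike but with a grey wing, on a like canister at least 250 mm away (centre to centre); same sense and scale. It is already closed (1.05 to 1.15) and must stay so.
- screwdriver: Red-handled screwdriver, 200 mm long, under 35 mm high, lying loose on the bench between the two canisters; origin under its middle, x axis from handle to tip. A bystander.
Mind the look-alikes: they are no part of the job. Leave any blue or brown look-alike of the part that bears grey_cap alone.

How it is judged:
By the outcome, as a careful person would: the job done as asked, in the order asked, and still so for the second after the job is handed in, with the robot touching nothing.
It also fails if it takes over 35 s, if anything falls off the work surface, if the arm or the gripper's body presses on something with over 40 N, if the wrist force passes 120 N, or if a joint passes its speed limit or range.

ROBOT

A 7-joint arm with a two-finger parallel gripper is mounted at the origin on the work surface. World frame = base frame: x ahead of the robot, y to its left, z up, the work surface at z = 0. Lengths are in m, angles in rad, forces in N, time in s.
With the tool pointing down it reaches from about 0.425 to 0.95 m from the base axis. Payload 4.7 kg.
Tool frame: the origin (TCP) lies on the centre line of the jaws, within the pads' length; the fingertips stand robot.nose_length ahead of it and the grasp point (between the pads) lies 8 mm behind it (robot.nose_length is the distance from the TCP to the fingertips, in m); z points along the fingers, x is the direction in which the jaws open and shut, and the axes are right-handed (so a half turn about z gives the same grasp; the last joint's range is limited). The gripper opens to 85 mm and grips with 20 to 120 N. Pads are 22 mm wide; open, the fingers measure 114 mm over their backs; the gripper's body (76 mm by 85 mm) begins 54 mm behind the grasp point. The pads swing forward as they close: fully open they stand 13 mm farther back than shut.
Start: joints at [-1.141, 0.469, -0.049, 1.532, 0.024, 1.141, -0.082], TCP at [0.299, 0.605, 0.242] pointing down, gripper open.
Joint ranges: [-2.59, 2.59], [-0.33, 1.99], [-1.39, 1.29], [0.1, 2.45], [-1.04, 4.18], [0.21, 1.99], [-2.66, 2.66]. Speed limits (rad/s): [2.57, 2.57, 3.14, 3.14, 3.14, 3.14, 3.14].

INTERFACE

Orientations are given as [roll, pitch, yaw] about the fixed x, y, z axes, in that order (R = Rz(yaw) Ry(pitch) Rx(roll)).
In Python, from plant import robot gives the robot as it stands. Calls block until the motion is done:
- robot.goto(position, orientation): joint-space move of the TCP to a pose.
- robot.move_straight(position, vel=0.15, attitude=None, contact_N=None): straight line of the TCP; attitude=None keeps the orientation; vel is the mean speed in m/s. With contact_N (N) it stops when the force on the tool has changed by that much, and returns True; else False.
- robot.move_joints(angles): joint-space move.
- robot.grip(opening, strength=None): opening from 0.0 (shut) to 1.0 (fully open); strength is the grip in N (None keeps the last); returns when the fingers have stopped.
- robot.sleep(seconds).
- robot.inverse_kinematics(position, orientation): joint angles nearest the present ones, or None.
- robot.sense(): the state.
- robot.grab_frame(name): name is "scene" or "top" or "wrist"; returns a dict with "image" (384x512x3 uint8, red, green, blue), "range_z" (384x512 float32, m along the optical axis (not along the pixel's ray), 0 where there is no reading), "fx", "fy", "cx", "cy" (pixels), "R" (3x3) and "t" (3): a world point X has camera coordinates R X + t. Camera axes: x right, y down, z forward; pixel columns grow to the right and rows downward; lengths in m; the calibration is good to about 2 mm. The wrist camera is an equidistant fisheye: a pixel r from the principal point sees the ray r / f radians off the axis. A picture is of the moment at which its call begins.
A pose or a line that the arm cannot do raises robot.IKError and nothing moves.
- robot.close_job(): hands the job in, once; it reports no verdict.
The state is a dict: "t": time; "joint_pos": joint angles; "joint_velocities": joint speeds; "effort": joint torques, N m; "tcp_pos": TCP position; "tcp_rot": TCP orientation; "wrist_force": force on the tool from outside, world axes, zero at the start; "torque": the same for the moment, N m; "opening": opening from 0.0 (shut) to 1.0 (fully open).
Only numpy, scipy, OpenCV 4.12 (cv2) and the standard library are available. Lean on these libraries where they do the work, as an engineer would, in place of code of your own. Each camera call takes 0.05 s, during which the arm holds its last target.

## Working session

There is one attempt and no reset: what is moved stays moved. The work goes in short steps, each a Python script; the robot and the scene stay as the last script left them, time stands still between calls to the robot, and variables do not carry over. Pictures are saved under pics/ and viewed, and the job is handed in when it is done.

```bash
mkdir -p pics; ls
python3 - <<'E'
from plant import robot
import cv2
print(robot.nose_length, robot.sense())
for n in ["scene","top","wrist"]:
    f=robot.grab_frame(n); cv2.imwrite(f"pics/{n}0.png",f["image"][...,::-1])
    import pickle; pickle.dump(f,open(f"{n}0.pkl","wb")); print(n,f["fx"],f["cx"],f["cy"],-f["R"].T@f["t"])
E
```

```text
pics
0.011 {'t': 0.0, 'joint_pos': array([-1.14087192,  0.46945654, -0.04860948,  1.5337041 ,  0.02408596,
        1.1410117 , -0.08224629]), 'joint_velocities': array([-1.29742708e-03, -8.92982421e-05,  6.98680808e-04,  7.03383257e-04,
        7.50047706e-04,  1.25382748e-03, -3.51286323e-04]), 'effort': array([ 7.37578939e-04, -5.10312760e+01, -4.61650605e-02, -2.37711364e+01,
        1.07142865e-02,  7.72662868e-03, -2.00182228e-05]), 'tcp_pos': array([0.29867904, 0.60468378, 0.24124696]), 'tcp_rot': array([3.14153772e+00, 1.99386528e-03, 1.11206454e+00]), 'wrist_force': array([-0.50824895,  0.12177666,  0.06228461]), 'torque': array([-0.05808932,  0.02576156, -0.02426341]), 'opening': 0.9968497424485561}
scene 367.002819682525 256.990413760935 191.35186229334522 [ 0.79372665 -0.50789722  0.73734373]
top 448.8589048329784 252.70227349554682 195.6695525250014 [ 0.34395336 -0.04970178  1.24771492]
wrist 297.3186396354542 255.30751326498012 192.86553703470895 [0.23256004 0.63635091 0.37386855]
```

View pics/scene0.png

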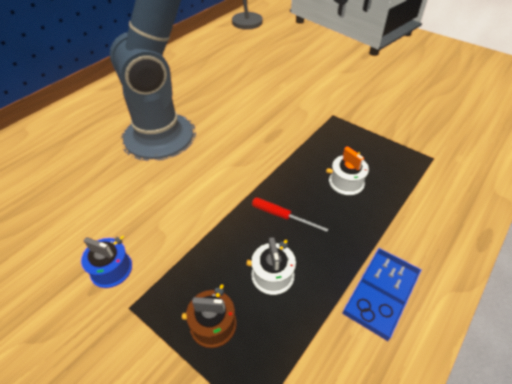

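View pics/top0.png

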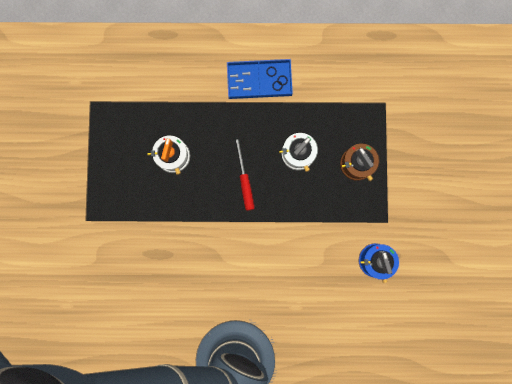

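The top view shows the orange wing at (168,150), on a white/aluminium canister at (171,154). The grey-wing cap on a like canister is at (300,150). The look-alikes are brown at (360,161) and blue at (380,261). The screwdriver runs from (237,140) to (250,208). The target is the only orange wing, so I'll confirm it in an enlarged crop and measure it.

```bash
cat > h.py <<'E'
import numpy as np, cv2, pickle
def cast(f,uv,z):
    uv=np.atleast_2d(uv).astype(float)
    d=np.c_[(uv[:,0]-f["cx"])/f["fx"],(uv[:,1]-f["cy"])/f["fy"],np.ones(len(uv))]@f["R"]
    o=-f["R"].T@f["t"]; s=(z-o[2])/d[:,2]
    return o+d*s[:,None]
def orange(f):
    h=cv2.cvtColor(f["image"],cv2.COLOR_RGB2HSV)
    return h
E
python3 - <<'E'
from h import *
T=pickle.load(open("top0.pkl","rb"));S=pickle.load(open("scene0.pkl","rb"))
def crop(f,u,v,r=24):
    return cv2.resize(f["image"][v-r:v+r,u-r:u+r,::-1],(390,390),interpolation=cv2.INTER_CUBIC)
cv2.imwrite("pics/crop0.png",np.hstack([crop(T,170,153),crop(S,349,172,30)]))
h=cv2.cvtColor(T["image"],cv2.COLOR_RGB2HSV)
m=cv2.inRange(h,(5,150,120),(17,255,255)); 
m[:, 200:]=0; m[:140]=0;m[170:]=0;m[:,:155]=0
v,u=np.nonzero(m);print(len(u),u.min(),u.max(),v.min(),v.max(), T["range_z"][v,u])
P=cast(T,np.c_[u,v],0.11);print(P.mean(0));w,V=np.linalg.eigh(np.cov(P[:,:2].T));print(w**.5*12**.5,V[:,1])
# depth points
for f,(u0,v0),n in ((T,(171,154),'top'),(S,(349,175),'scene')):
    vv,uu=np.mgrid[v0-35:v0+35,u0-35:u0+35]; z=f["range_z"][vv,uu]
    X=np.stack([(uu-f["cx"])/f["fx"]*z,(vv-f["cy"])/f["fy"]*z,z],-1).reshape(-1,3)
    W=(X-f["t"])@f["R"]; 
    a=W[(W[:,2]>.102)&(W[:,2]<.12)]; b=W[(W[:,2]>.052)&(W[:,2]<.068)]
    for q in (a,b):
        if len(q)>4: print(n,len(q),q.mean(0),q.min(0),q.max(0))
    if len(a)>5:
        w,V=np.linalg.eigh(np.cov(a[:,:2].T));print(w**.5*12**.5,V[:,1])
    c,r=cv2.minEnclosingCircle(b[:,:2].astype(np.float32));print("circ",c,r)
E
```

```text
176 161 174 140 160 [1.1561759 1.1641147 1.1592871 1.1646817 1.1731977 1.1574749 1.1581391
 1.1681976 1.1764529 1.1517618 1.1559713 1.1685252 1.1832362 1.1574368
 1.1544347 1.1532075 1.1628783 1.1720321 1.1822039 1.1531163 1.1533722
 1.1511796 1.1536642 1.153286  1.1631622 1.1746496 1.1900104 1.1555115
 1.1543984 1.1502856 1.1523062 1.1528018 1.164202  1.181152  1.1873865
 1.1557503 1.1501606 1.1552273 1.1561391 1.1559932 1.1680377 1.1814724
 1.1928942 1.1919974 1.1539526 1.1535968 1.1543633 1.1523229 1.1550293
 1.1630831 1.1708943 1.1774608 1.187538  1.1910878 1.1932008 1.1556703
 1.1513356 1.1505973 1.1520422 1.15781   1.1633323 1.1766148 1.1823466
 1.1870992 1.1925156 1.1944813 1.1561126 1.1506134 1.1488564 1.1565057
 1.1592228 1.1645038 1.1793509 1.188439  1.1888487 1.1891948 1.1959223
 1.1913551 1.151242  1.15146   1.1534793 1.1534215 1.1548394 1.1709065
 1.177638  1.1874051 1.1924661 1.1910241 1.1904361 1.1932467 1.1537951
 1.1504964 1.1498184 1.1540424 1.1495333 1.1584072 1.1712143 1.1821417
 1.1853983 1.1848028 1.1864206 1.1912297 1.1956891 1.1546688 1.1566586
 1.1555812 1.15
[... 780 characters left out ...]
28750555]
top 107 [0.55862024 0.18254228 0.1089034 ] [0.53215508 0.17323995 0.10276841] [0.58740964 0.19322811 0.11371849]
top 539 [0.55662116 0.181373   0.06041744] [0.51549847 0.1389824  0.0524617 ] [0.60347372 0.23940292 0.06798416]
[0.01229552 0.05649986] [-0.97596132  0.2179438 ]
circ (0.5597388744354248, 0.18873172998428345) 0.05101464316248894
scene 102 [0.56162818 0.17454079 0.10707486] [0.5334667  0.16481181 0.10202534] [0.58893386 0.18749937 0.11164238]
scene 454 [0.565686   0.16109621 0.05949991] [0.51496875 0.13023874 0.05227617] [0.6061774  0.23647085 0.06799983]
[0.01186502 0.05709622] [-0.97496577  0.22235502]
circ (0.5588716268539429, 0.18336278200149536) 0.053532589226961136
```

View pics/crop0.png

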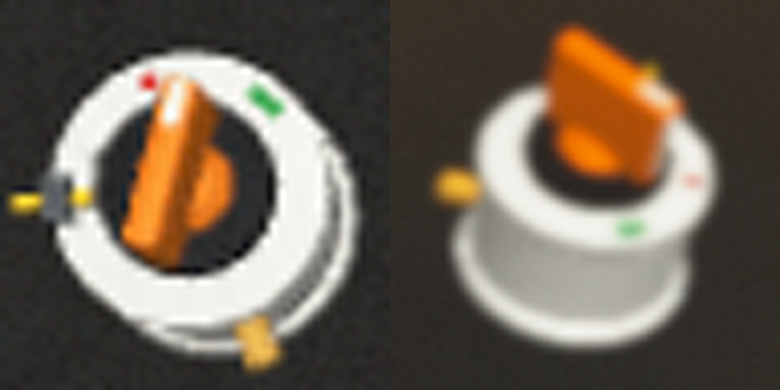

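Target confirmed: the stripe is just clockwise of the red dot and the green marks are further clockwise, so the thread hasn't caught. I'll get the axis and angles from ray casts in both fixed views.

```bash
cat >> h.py <<'E'
def blob(f,lo,hi,c,r):
    h=cv2.cvtColor(f["image"],cv2.COLOR_RGB2HSV); m=cv2.inRange(h,lo,hi)
    k=np.zeros_like(m); cv2.circle(k,c,r,255,-1); m&=k
    v,u=np.nonzero(m); return np.c_[u,v]
E
python3 - <<'E'
from h import *
for n,c,r in (("top",(170,153),20),("scene",(349,172),30)):
    f=pickle.load(open(n+"0.pkl","rb"))
    red=blob(f,(0,60,120),(4,255,255),c,r); red2=blob(f,(172,40,120),(180,255,255),c,r); gr=blob(f,(45,70,60),(85,255,255),c,r)
    red=np.vstack([red,red2])
    print(n,"red",len(red),red.mean(0),cast(f,red.mean(0),.06),"green",len(gr),gr.mean(0),cast(f,gr.mean(0),.06))
    # rim: bright, low saturation, depth height near .06
    w=blob(f,(0,0,190),(180,60,255),c,r+8)
    P=cast(f,w,.06)
    z=f["range_z"][w[:,1],w[:,0]]
    d=np.c_[(w[:,0]-f["cx"])/f["fx"]*z,(w[:,1]-f["cy"])/f["fy"]*z,z]
    H=((d-f["t"])@f["R"]); print("median rim z",np.median(H[:,2]))
    ok=(abs(H[:,2]-.06)<.012)
    print(len(w),cv2.minEnclosingCircle(P[ok,:2].astype(np.float32)), cv2.fitEllipse(cv2.convexHull(P[ok,:2].astype(np.float32)*1000)))
    o=blob(f,(5,150,110),(17,255,255),c,r); print(len(o),cv2.minAreaRect(o.astype(np.float32)))
E
```

```text
top red 4 [163.5 138.5] [[0.59559814 0.19770165 0.06      ]] green 8 [178.25  141.125] [[0.5886141  0.15790243 0.06      ]]
median rim z 0.059399097893696684
484 ((0.5588299632072449, 0.1821298748254776), 0.04567187279462814) ((559.114990234375, 182.3458251953125), (88.59053039550781, 91.09944152832031), 179.66046142578125)
180 ((168.52940368652344, 150.38235473632812), (11.884244918823242, 20.858062744140625), 14.03624439239502)
scene red 0 [nan nan] [[nan nan nan]] green 1 [355. 177.] [[0.59004173 0.15099012 0.06      ]]
median rim z 0.05792243314886066
436 ((0.562214732170105, 0.1734328269958496), 0.046292226761579514) ((562.5534057617188, 174.6229705810547), (88.62696838378906, 92.35807800292969), 35.67236328125)
319 ((350.73248291015625, 158.49044799804688), (22.825288772583008, 19.47332000732422), 28.610458374023438)<stdin>:6: RuntimeWarning: Mean of empty slice.
  ret = um.true_divide(
```

The angles agree (red yaw ≈ 0.42, stripe ≈ -0.22, green ≈ -0.70, so θ0 ≈ 0.6). The two views put the axis 8 mm apart in y, which is too much to ignore, so I'll hover and let the wrist camera settle it.

Run:
```python
from plant import robot
from h import *
for yaw in (1.35,1.35-np.pi):
  for d in (0,.65,-.6):
    q=robot.inverse_kinematics([.56,.18,.22],[np.pi,0,yaw+d]); print(yaw,d,None if q is None else np.round(q,2))
robot.goto([.56,.179,.23],[np.pi,0,1.35])
for n in ("wrist","top","scene"):
    f=robot.grab_frame(n); pickle.dump(f,open(n+"1.pkl","wb")); cv2.imwrite(f"pics/{n}1.png",f["image"][...,::-1])
s=robot.sense();print(s["t"],s["tcp_pos"],s["tcp_rot"],s["joint_pos"])
```

```text
1.35 0 [-0.45  0.35  0.09  1.78 -0.03  1.02  1.  ]
1.35 0.65 [-0.35  0.35 -0.04  1.77  0.02  1.02  1.6 ]
1.35 -0.6 [-0.54  0.35  0.2   1.78 -0.08  1.02  0.44]
-1.791592653589793 0 [-0.88  0.4   0.66  1.8  -0.28  1.04 -1.91]
-1.791592653589793 0.65 [-0.79  0.38  0.53  1.8  -0.22  1.03 -1.32]
-1.791592653589793 -0.6 [-1.16  0.56  1.12  1.81 -0.55  1.13 -2.24]
2.1167 [0.55974229 0.1802491  0.22995513] [-3.14145163e+00 -2.73870342e-04  1.35200379e+00] [-0.45152817  0.3365648   0.08758763  1.76642449 -0.03385867  1.04001463
  1.00031556]
```

View pics/wrist1.png

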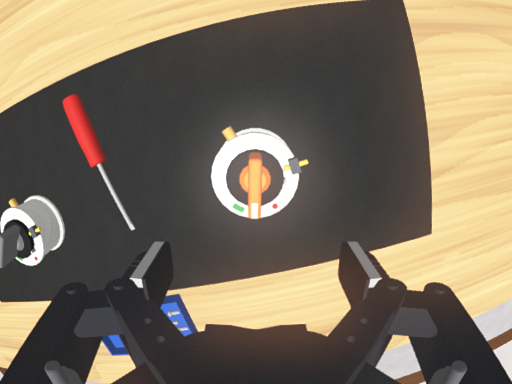

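View pics/scene1.png

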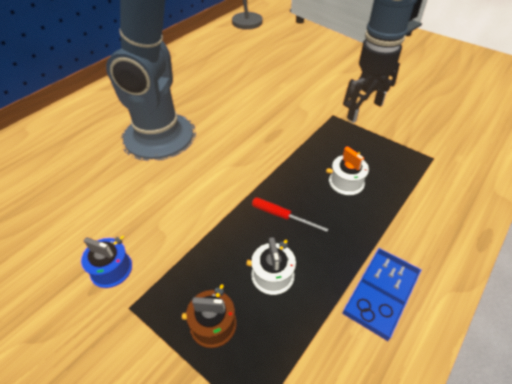

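View pics/top1.png

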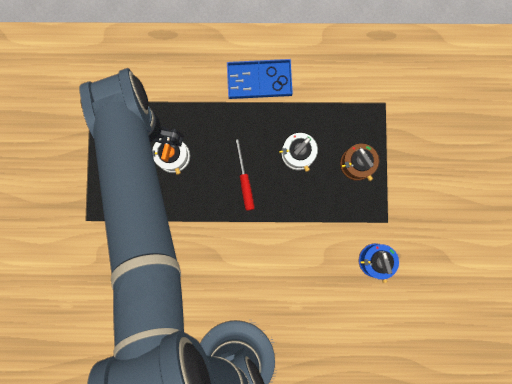

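Run:
```python
from h import *
s=np.array([.5597,.1802,.219])
for n in ("top","scene"):
    f=pickle.load(open(n+"1.pkl","rb"))
    for X in (s,[.56,.18,.11]):
        c=f["R"]@np.array(X)+f["t"]; print(n,c[:2]/c[2]*[f["fx"],f["fy"]]+[f["cx"],f["cy"]])
f=pickle.load(open("wrist1.pkl","rb")); print(f["R"],-f["R"].T@f["t"])
def castw(uv,z):
    d=np.array(uv,float)-[f["cx"],f["cy"]]; r=np.hypot(*d); th=r/f["fx"]
    v=np.r_[d/r*np.sin(th),np.cos(th)]@f["R"]; o=-f["R"].T@f["t"]; return o+v*(z-o[2])/v[2]
h=cv2.cvtColor(f["image"],cv2.COLOR_RGB2HSV)
c=(255,175);r=50
w=blob(f,(0,0,170),(180,60,255),c,46)
P=np.array([castw(p,.06)[:2] for p in w]);print(cv2.minEnclosingCircle(P.astype(np.float32)),cv2.fitEllipse(cv2.convexHull((P*1000).astype(np.float32))))
o=blob(f,(5,150,110),(17,255,255),c,50)
print(len(o),o.min(0),o.max(0))
gr=blob(f,(45,70,60),(85,255,255),c,r).mean(0);rd=np.vstack([blob(f,(0,90,120),(4,255,255),c,r),blob(f,(172,60,100),(180,255,255),c,r)])
print("green",gr,castw(gr,.06),"red",len(rd),rd.mean(0),castw(rd.mean(0),.06))
cv2.imwrite("pics/crop1.png",np.hstack([cv2.resize(f["image"][125:225,205:305,::-1],(400,400)),cv2.resize(pickle.load(open("scene1.pkl","rb"))["image"][60:210,290:440,::-1],(400,400))]))
```

```text
top [156.77471548 139.40949284]
top [166.12187108 148.10931334]
scene [362.65270806 115.95116014]
scene [353.63645441 151.37372436]
[[ 2.16055673e-01  9.76380999e-01 -3.02469030e-04]
 [ 9.35210368e-01 -2.06856319e-01  2.87388291e-01]
 [ 2.80537899e-01 -6.23747430e-02 -9.57814115e-01]] [0.48763133 0.19529455 0.36253953]
((0.5570934414863586, 0.17890970408916473), 0.04821653291583061) ((557.3273315429688, 179.06265258789062), (91.78294372558594, 96.01565551757812), 75.87547302246094)
46 [248 187] [267 217]
green [237.95555556 207.42222222] [0.58822601 0.15374121 0.06      ] red 18 [274.5        205.77777778] [0.59491094 0.1926633  0.06      ]
```

View pics/crop1.png

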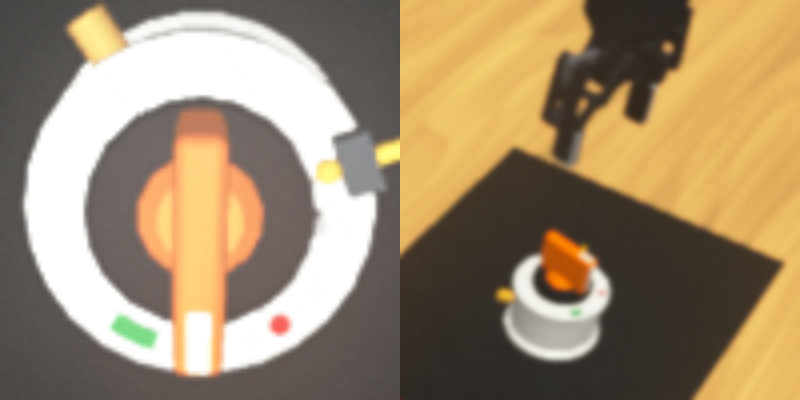

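```bash
cat >> h.py <<'E'
def castw(f,uv,z):
    d=np.array(uv,float)-[f["cx"],f["cy"]]; r=np.hypot(*d); th=r/f["fx"]
    v=np.r_[d/r*np.sin(th),np.cos(th)]@f["R"]; o=-f["R"].T@f["t"]; return o+v*(z-o[2])/v[2]
E
python3 - <<'E'
from h import *
f=pickle.load(open("wrist1.pkl","rb"))
D=lambda x,y:(205+x/4-.4,125+y/4-.4)
a=castw(f,D(199,135),.11);b=castw(f,D(198,374),.11);print("wing ends",a,b,(a+b)/2,np.arctan2(*(b-a)[[1,0]]),np.linalg.norm(b-a))
for p in ((87,213),(317,213),(201,98)): print("disc",castw(f,D(*p),.07))
print((castw(f,D(87,213),.07)+castw(f,D(317,213),.07))/2)
for p in ((25,205),(377,205),(200,26),(200,374)): print("rim",castw(f,D(*p),.06))
E
```

```text
wing ends [0.53113743 0.18474514 0.11      ] [0.58482656 0.17258058 0.11      ] [0.55798199 0.17866286 0.11      ] -0.22281204149692227 0.05504996898161233
disc [0.55140941 0.15095912 0.07      ]
disc [0.56402732 0.20799442 0.07      ]
disc [0.52901865 0.18558144 0.07      ]
[0.55771837 0.17947677 0.07      ]
rim [0.54785883 0.13391119 0.06      ]
rim [0.56788125 0.22439963 0.06      ]
rim [0.51225584 0.18901723 0.06      ]
rim [0.60418801 0.16861702 0.06      ]
```

```bash
cat >> h.py <<'E'
def show(robot,tag=""):
    s=robot.sense(); print(tag,"t%.2f"%s["t"],"p",np.round(s["tcp_pos"],4),"wing %.3f"%(s["tcp_rot"][2]-np.pi/2),"F",np.round(s["wrist_force"],1),"M",np.round(s["torque"],3),"op %.3f"%s["opening"],flush=True); return s
E
python3 - <<'E'
from plant import robot
from h import *
yaw=np.pi/2-.222
robot.goto([.5585,.1785,.15],[np.pi,0,yaw]); s=show(robot)
print(robot.move_straight([.5585,.1785,.092],vel=.08,contact_N=8)); show(robot)
f=robot.grab_frame("wrist");pickle.dump(f,open("wrist2.pkl","wb"));cv2.imwrite("pics/wrist2.png",f["image"][...,::-1])
E
```

```text
t2.53 p [0.5585 0.1788 0.1499] wing -0.221 F [ 0.4 -0.5 -0.4] M [ 0.002 -0.077  0.018] op 0.999
False
 t3.41 p [0.5589 0.1786 0.0923] wing -0.222 F [-0.3  1.   0.7] M [-0.011  0.053 -0.022] op 1.001
```

View pics/wrist2.png

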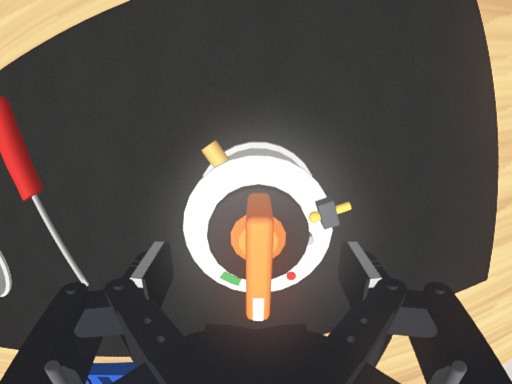

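The wing (column 259) sits midway between the open pads (inner edges at about 165 and 348), and nothing is touching. Next I'll grip gently and check the side forces.

Run:
```python
from plant import robot
from h import *
robot.grip(0.0,30); show(robot); robot.sleep(.2); s=show(robot)
```

```text
t4.12 p [0.5588 0.1798 0.0923] wing -0.221 F [0.5 3.1 0.6] M [ 0.666 -0.059 -0.046] op 0.135
 t4.32 p [0.5588 0.1798 0.0923] wing -0.221 F [-0.3  4.6  0.1] M [ 1.032 -0.09  -0.059] op 0.137
```

Centred to within about 1.3 mm (4.6 N in +y), so I'll shift the turning centre to y ≈ 0.180. Now I'll turn anticlockwise in small steps.

Run:
```python
from plant import robot
from h import *
C=[.5587,.1802,.092]
for w in np.arange(-.222,.47,.085)[0:]:
    robot.goto(C,[np.pi,0,np.pi/2+w]); s=show(robot,"%.3f"%w)
    F=np.linalg.norm(s["wrist_force"])
    if F>30 or abs(s["torque"][2])>.8: print("stop");break
```

```text
-0.222 t4.57 p [0.5588 0.1799 0.0923] wing -0.222 F [-0.8  2.1  3.9] M [0.412 0.127 0.03 ] op 0.132
-0.137 t4.82 p [0.5588 0.1798 0.0923] wing -0.139 F [-0.9  1.6  4.4] M [0.229 0.142 0.079] op 0.135
-0.052 t5.07 p [0.5588 0.1798 0.0923] wing -0.055 F [-0.5  1.9  5. ] M [0.15  0.184 0.046] op 0.135
0.033 t5.32 p [0.5588 0.1798 0.0923] wing 0.030 F [-1.1  0.3  5.2] M [0.197 0.14  0.072] op 0.132
0.118 t5.57 p [0.5588 0.1798 0.0922] wing 0.115 F [-0.4  0.8  4.8] M [0.16  0.154 0.049] op 0.133
0.203 t5.82 p [0.5589 0.1798 0.0923] wing 0.200 F [-0.9  0.3  4.8] M [0.151 0.151 0.167] op 0.131
0.288 t6.07 p [0.5588 0.1798 0.0922] wing 0.285 F [-1.3  2.8  5.9] M [0.095 0.143 0.08 ] op 0.130
0.373 t6.32 p [0.5589 0.1797 0.0922] wing 0.370 F [-0.4  0.3  5.7] M [0.163 0.128 0.053] op 0.134
0.458 t6.57 p [0.5589 0.1797 0.0923] wing 0.455 F [-0.2  1.4  6.2] M [0.105 0.103 0.064] op 0.132
```

Torque rose to 0.17 at 0.20 and then fell back, as a click would. I'll check the stripe against the red dot before closing.

Run:
```python
from plant import robot
from h import *
ims=[]
for n,(u,v),r in (("wrist",(258,240),75),("top",(170,153),25),("scene",(349,172),30)):
    f=robot.grab_frame(n);pickle.dump(f,open(n+"3.pkl","wb"));ims.append(cv2.resize(f["image"][v-r:v+r,u-r:u+r,::-1],(260,260),interpolation=cv2.INTER_CUBIC))
    if n=="wrist": cv2.imwrite("pics/w3.png",cv2.resize(f["image"][140:340,150:370,::-1],(770,600)))
cv2.imwrite("pics/crop3.png",np.hstack(ims))
```

```text
(no output)
```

View pics/crop3.png

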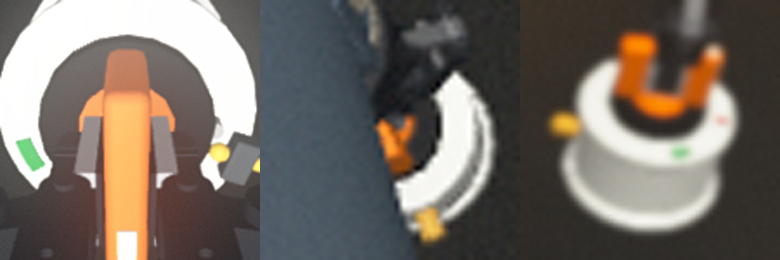

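View pics/w3.png

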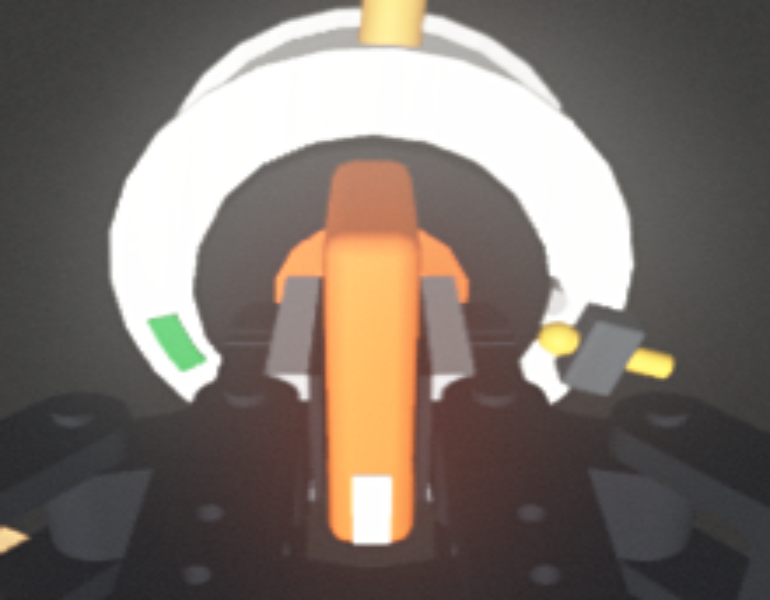

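Run:
```python
from h import *
A=np.array([.5588,.1798])
f=pickle.load(open("wrist2.pkl","rb"));c=(258,230);r=80
gr=blob(f,(45,70,60),(85,255,255),c,r).mean(0);rd=np.vstack([blob(f,(0,120,120),(4,255,255),(291,276),8),blob(f,(172,60,100),(180,255,255),(291,276),8)]).mean(0)
# disc centre from dark disc edges at row 225 -> left/right rim edges
for n,p in (("green",gr),("red",rd)):
    d=castw(f,p,.06)[:2]-A; print(n,p,d,np.arctan2(d[1],d[0]),np.hypot(*d))
g=pickle.load(open("wrist3.pkl","rb"));p=blob(g,(45,70,60),(85,255,255),(200,254),20).mean(0);d=castw(g,p,.06)[:2]-A;print(p,np.arctan2(d[1],d[0]),np.hypot(*d))
for f,rows in ((pickle.load(open("wrist2.pkl","rb")),None),):
    w=blob(f,(0,0,170),(180,50,255),(258,222),78); P=np.array([castw(f,q,.06)[:2] for q in w])*1000
    print(cv2.fitEllipse(cv2.convexHull(P.astype(np.float32))))
```

```text
green [230.3986014  278.34265734] [ 0.02978949 -0.02587635] -0.7152166485038784 0.03945882834261211
red [290.59615385 275.51923077] [0.03638605 0.01299159] 0.3429404290774952 0.03863581450532052
[199.77631579 253.51973684] -0.7125839651339835 0.03923173183921232
((557.848388671875, 178.91488647460938), (89.961669921875, 102.36598205566406), 77.83061981201172)
```

All estimates put θ at about -0.1 to 0.0, past the click and short of the stop. I'll go a touch further for margin, then close clockwise while watching torque.

Run:
```python
from plant import robot
from h import *
C=[.5587,.1802,.092]
def go(w,tag=""):
    robot.goto(C,[np.pi,0,np.pi/2+w]); return show(robot,"%.3f"%w)
go(.49)
robot.sleep(.1)
for w in list(np.arange(.40,-.60,-.09))+list(np.arange(-.62,-.90,-.03)):
    s=go(w)
    lag=(s["tcp_rot"][2]-np.pi/2)-w
    if abs(s["torque"][2])>.45 or np.linalg.norm(s["wrist_force"])>35: print("stop",lag);break
```

```text
0.490 t6.97 p [0.559  0.1797 0.0923] wing 0.487 F [-0.5 -0.   5.4] M [0.139 0.075 0.056] op 0.134
0.400 t7.32 p [0.5589 0.1797 0.0923] wing 0.396 F [-0.3  1.   5.5] M [ 0.147  0.07  -0.108] op 0.136
0.310 t7.57 p [0.5589 0.1797 0.0923] wing 0.306 F [-1.3 -0.5  5.2] M [ 0.08   0.144 -0.027] op 0.137
0.220 t7.82 p [0.5588 0.1798 0.0922] wing 0.216 F [-0.5  1.1  5.8] M [ 0.112  0.088 -0.076] op 0.138
0.130 t8.07 p [0.5589 0.1798 0.0923] wing 0.126 F [-1.   1.4  5.8] M [ 0.09   0.108 -0.084] op 0.134
0.040 t8.32 p [0.5589 0.1798 0.0923] wing 0.036 F [-1.4  1.7  4.2] M [ 0.186  0.106 -0.101] op 0.137
-0.050 t8.57 p [0.5588 0.1798 0.0922] wing -0.054 F [-0.6  1.3  5.3] M [ 0.105  0.157 -0.064] op 0.133
-0.140 t8.82 p [0.5588 0.1798 0.0922] wing -0.144 F [-0.7  1.7  5.7] M [ 0.134  0.152 -0.069] op 0.139
-0.230 t9.07 p [0.5588 0.1799 0.0923] wing -0.234 F [-0.3  1.1  4.4] M [ 0.183  0.125 -0.086] op 0.133
-0.320 t9.32 p [0.5588 0.1799 0.0923] wing -0.324 F [-0.3  2.4  5.9] M [ 0.221  0.186 -0.07 ] op 0.141
-0.410 t9.57 p [0.5588 0.18   0.0923] wing -0.414 F [-0.3  1.7  5.2] M [ 0.155  0.187
[... 270 characters left out ...]
0.624 F [-0.4  1.2  5.7] M [ 0.24   0.187 -0.041] op 0.133
-0.650 t10.57 p [0.5588 0.18   0.0923] wing -0.654 F [-1.   1.4  4.5] M [ 0.223  0.203 -0.026] op 0.134
-0.680 t10.82 p [0.5588 0.18   0.0923] wing -0.683 F [0.4 1.6 5.4] M [ 0.223  0.179 -0.037] op 0.135
-0.710 t11.07 p [0.5588 0.18   0.0922] wing -0.714 F [-0.2  0.6  5.9] M [ 0.28   0.173 -0.069] op 0.135
-0.740 t11.32 p [0.5588 0.18   0.0923] wing -0.743 F [-1.6  1.4  6. ] M [ 0.293  0.238 -0.08 ] op 0.135
-0.770 t11.57 p [0.5588 0.18   0.0922] wing -0.774 F [-0.4  1.1  4.7] M [ 0.226  0.218 -0.081] op 0.137
-0.800 t11.82 p [0.5588 0.1802 0.0923] wing -0.799 F [0.1 0.5 5.1] M [0.288 0.197 0.788] op 0.133
stop 0.0007679129499876813
```

The reaction torque jumped to +0.79 N m (opposing clockwise) at wing −0.80. That is 1.15 from a red-dot yaw of 0.351, matching the measured 0.343, so it is the hard stop. I'll release, lift and look.

Run:
```python
from plant import robot
from h import *
robot.sleep(.2); show(robot)
robot.grip(.6); s=show(robot)
p=s["tcp_pos"]; robot.move_straight([p[0],p[1],.23],vel=.12); show(robot)
f=robot.grab_frame("wrist");pickle.dump(f,open("wrist4.pkl","wb"));cv2.imwrite("pics/wrist4.png",f["image"][...,::-1])
robot.goto([.42,.35,.28],[np.pi,0,1.1]); show(robot)
f=robot.grab_frame("top");pickle.dump(f,open("top4.pkl","wb"))
t0=pickle.load(open("top0.pkl","rb"))
cv2.imwrite("pics/top4.png",np.vstack([cv2.resize(g["image"][120:215,135:330,::-1],(600,292),interpolation=cv2.INTER_CUBIC) for g in (t0,f)]))
```

```text
t12.02 p [0.5588 0.1801 0.0923] wing -0.799 F [-0.4  1.4  6. ] M [0.321 0.213 0.803] op 0.131
 t12.47 p [0.5586 0.1798 0.0917] wing -0.801 F [ 0.3  1.1 -0.5] M [ 0.044 -0.044  0.012] op 0.602
 t13.78 p [0.558  0.1797 0.2291] wing -0.800 F [ 0.9  0.7 -0.1] M [ 0.051 -0.02  -0.01 ] op 0.598
 t14.72 p [0.4213 0.3482 0.2796] wing -0.474 F [-0.3 -0.4 -0.1] M [-0.039 -0.003 -0.008] op 0.598
```

View pics/top4.png

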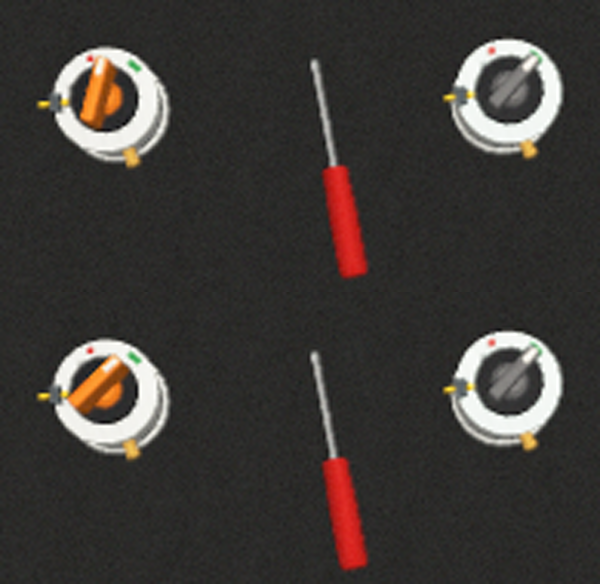

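View pics/wrist4.png

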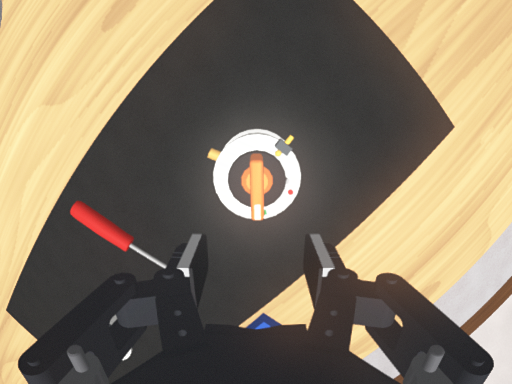

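In the wrist view the stripe at (257,212) covers the green marks. In the before/after top crops, the grey cap and the screwdriver haven't moved. Handing in.

Run:
```python
from plant import robot
robot.close_job(); print("ok")
```

```text
the job is handed in; nothing more can be done
ok
```

The orange cap is closed against its stop and released, and I handed the job in at about 15 s. I gripped it by the wing and turned it anticlockwise to about −0.14 rad, short of the −0.20 stop. I then turned it clockwise until the torque jumped to 0.8 N m, and lifted clear.

- **Closed position:** the cap stopped 1.15 rad from the red dot's measured position (within 0.01). After release the stripe sits over the green marks.
- **Click:** I inferred it rather than saw it, from a torque bump to 0.17 N m that then dropped, and from the turn angle.
- **Bystanders:** in the before and after top views the grey cap and screwdriver look unchanged. Forces stayed small, with side loads under 5 N.
- **What disagreed:** the scene and top cameras put the cap's axis about 8 mm apart in y. The wrist camera, and the small shift when the jaws closed, settled it. The centre of the green marks measured about 1.06 rad from the red dot instead of 1.15, so I closed by feel rather than by that mark.

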